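# Sort two look-alike counterweight cartridges by feel and press them into their docks

### The arm

A 6-joint arm with a two-finger parallel gripper is mounted at the origin on the work surface. World frame = base frame: x ahead of the robot, y to its left, z up, the work surface at z = 0. Lengths are in mm, angles in rad, forces in N, time in s.
With the tool pointing down it reaches from about 400 to 825 mm from the base axis. Payload 7 kg.
Tool frame: the origin (TCP) lies midway between the tips of the shut fingers; the grasp point (between the pads) lies manip.pinch_z behind it (manip.pinch_z is the distance from the TCP to the grasp point, in mm); z points along the fingers, y is the line along which they close (so a half turn about z gives the same grasp; the last joint's range is limited). The gripper opens to 88 mm and grips with 3 to 60 N. Pads are 19 mm wide; open, the fingers measure 130 mm over their backs; the gripper's body (78 mm by 193 mm) begins 47 mm behind the grasp point.
Start: joints at [1.394, 0.359, 0.012, 0, -1.224, -0.288], TCP at [302.569, 603.363, 226.561] pointing down, gripper open.
Joint ranges: [-3.07, 3.07], [-1.43, 2.12], [-1.02, 1.25], [-3.03, 1.67], [-3.05, -0], [-3.03, 3.03]. Speed limits (rad/s): [2.39, 2.39, 3.01, 3.14, 3.14, 3.14].

### API

Orientations are given as [roll, pitch, yaw] about the fixed x, y, z axes, in that order (R = Rz(yaw) Ry(pitch) Rx(roll)).
In Python, from rig import manip gives the robot as it stands.
- The arm moves only by the tool carry_out, never from a script. Its argument "increments" is a list that holds one entry, the list of rows, each a list of 7 numbers: the opening, from 0 (shut) to 1 (fully open), then the shift along the world's x, y, z in mm, then the turn, a rotation vector about the world's x, y, z in rad. In form: [[[grip, dx, dy, dz, wx, wy, wz], ...]]. A call has 1 to 12 rows; each row is the pose to reach, as a shift and turn from the pose commanded when the call began; what a row does not reach only later rows make up. A row lasts 1/12 s, in which the tool goes at most 41.7 mm and 7.16 degrees, less where a joint would pass 70% of its speed; a pose out of reach is approached as far as the arm can. A call with a gripper value outside its range is refused whole. The fingers move at their own pace and stop on an object; the grip force is fixed at half the most. Time passes only in rows, so rows that repeat a pose let the fingers close. It gives the time, the measured TCP pose, the force, the opening and the grip force at its end, in the units of the state.
- manip.state(): the state, without advancing time (a new reading comes with each control period).
- manip.camera(name): name is "scene" or "top"; returns a dict with "color" (480x640x3 uint8, blue, green, red), "fx", "fy", "cx", "cy" (pixels), "distortion" ([k1, k2, p1, p2, k3] as OpenCV has them; the pictures are not rectified), "view" (4x4, takes a point from world to camera coordinates). Camera axes: x right, y up, looking along -z (the intrinsics and any distortion apply to the point x, -y, -z); pixel columns grow to the right and rows downward; lengths in mm; the calibration is good to about 2 mm. A picture is of the moment at which its call begins. There is no depth.
- manip.sign_off(): hands the job in; it is judged then, once.
The state is a dict: "t": time; "joint_pos": joint angles; "dq": joint speeds; "tau": joint torques, N m; "ee_pos": TCP position; "orientation": TCP orientation; "contact_force": force on the tool from outside, world axes, zero at the start; "ft_torque": the same for the moment, N m; "finger_gap": finger opening in mm; "grip_force": force on a finger pad.
Only numpy, scipy, OpenCV 4.12 (cv2) and the standard library are available. Lean on these libraries where they do the work, as an engineer would, in place of code of your own. Each camera call takes 0.05 s, during which the arm holds its last target. There are 200 camera calls.

### The job

The two sealed counterweight cartridges look alike, but one hides a steel core and the other only foam. One at a time, lift a cartridge by its tab just clear of the bench (about two centimetres), hold it still for a second to feel its weight, then press it gently but fully home in its dock, the heavy one in the blue dock and the light one in the yellow dock, and let go before taking the other. Never start a cartridge into the wrong dock, do not force anything, and leave the other things on the bench where they are.

Things in the scene. Friction and masses are not known exactly. Their poses are not given: they have to be found in the camera images.
- cart_a: Upright grey box 44 (x) by 60 (y) by 60 mm high with a black band and a slightly narrower black foot (40 x 56, lowest 4 mm); centred on top an orange grip tab 16 thick (x), 44 long (y), 34 mm tall; 94 mm overall. Origin: centre of the underside, z up; a half turn about z fits the same. Starts upright on the bench. Heavy (470-570 g) or light (180-205 g): only felt.
- cart_b: The other cartridge: same shape, size and axes as cart_a; pinch either across the tab's 16 mm. Sealed inside one of the two, unseen and not measured, is the steel_core (that one weighs 470-570 g), inside the other the foam_core (180-205 g); which is where changes each time. The cores sit centred and do not rattle noticeably.
- dock_blue: Blue dock for the HEAVY cartridge, fixed: block 78 (x) by 94 (y) by 53 mm high on a thin foot plate 100 x 116 x 4 mm, with a rectangular well from above, 47 (x) by 63 (y), 45 mm deep (1.5 mm play each side), edges chamfered 2 mm. Origin: centre of the underside, at bench height, below the well's centre. A cartridge goes in upright, its x and y along the dock's.
- dock_yellow: Yellow dock for the LIGHT cartridge, fixed: apart from the colour the same as dock_blue in every size, axis and behaviour.
- dock_blue_floor (a point): Centre of the blue dock's rigid well floor, 8 mm above the bench, axes as the dock's. Fully home, a cartridge's underside lies on it, and 15 mm of the grey box and the tab stand out.
- dock_yellow_floor (a point): The same point of the yellow dock: centre of its rigid well floor, 8 mm above the bench.
- bracket: Bystander: small orange printed L bracket, 36 x 24 mm, 27 mm high, lying between the docks. Origin: centre of its underside.
- thumbnut: Bystander: brass thumb nut, 28 mm across, 22 mm high, between the cartridges. Origin: centre of its underside.
- spool: Bystander: filament spool lying flat, 200 mm across, 63 mm high, black flanges, orange filament. Origin: centre of its underside.
- mug: Bystander: white mug, 82 mm across, 95 mm high. Origin: centre of its underside.
- driver: Bystander: screwdriver with red handle lying on the bench, along its x.
- tape: Bystander: roll of blue tape lying flat, 96 mm across, 24 mm high. Origin: centre of its underside.
- dock_blue_mouth (a point): Centre of the blue dock's mouth, 53 mm above the bench. A white sprung cheek in the well's -x wall, sloping top 8 mm below the mouth, pushes 5 N toward +x. A cartridge wedges it aside (stiffest 18 to 26 mm deep) and then drags on to the floor: sliding takes about 5 to 15 N downward, own weight included. Over 50 N on the rigid floor, even for a moment, is forcing it.
- dock_yellow_mouth (a point): Centre of the yellow dock's mouth, 53 mm above the bench; with the same sprung cheek and drag.
There are look-alikes about, which are no part of the job. What is shaped like the cart_b but brown or pink is not meant.

How it is judged (in metres and radians):
On the way, in this order (a step that is already met when the one before it is completed fails the run):
1. one cartridge is held still just clear of the bench (underside 5 to 45 mm up), within 60 mm of where it started, for half a second (((height (world z) of cart_a between 0.005 and 0.045 m and distance of cart_a from where it was at the start of the episode below 0.06 m and linear speed of cart_a below 0.03 m/s and contact force between the fingers and cart_a above 0.5 N) or (height (world z) of cart_b between 0.005 and 0.045 m and distance of cart_b from where it was at the start of the episode below 0.06 m and linear speed of cart_b below 0.03 m/s and contact force between the fingers and cart_b above 0.5 N))), for 0.5 s.
2. that first cartridge is fully home in the dock for its weight and let go (blue if the steel core is inside, yellow if the foam core); the other has not been touched (((horizontal distance between cart_a and dock_blue_floor below 0.004 m and z of cart_a in the frame of dock_blue_floor below 0.002 m and angle between cart_a's own z axis and vertical below 0.06 rad and linear speed of cart_a below 0.02 m/s and horizontal distance between steel_core and dock_blue_floor below 0.006 m and contact force between the fingers and cart_a below 0.1 N and distance of cart_b from where it was at the start of the episode below 0.01 m) or (horizontal distance between cart_a and dock_yellow_floor below 0.004 m and z of cart_a in the frame of dock_yellow_floor below 0.002 m and angle between cart_a's own z axis and vertical below 0.06 rad and linear speed of cart_a below 0.02 m/s and horizontal distance between foam_core and dock_yellow_floor below 0.006 m and contact force between the fingers and cart_a below 0.1 N and distance of cart_b from where it was at the start of the episode below 0.01 m) or (horizontal distance between cart_b and dock_blue_floor below 0.004 m and z of cart_b in the frame of dock_blue_floor below 0.002 m and angle between cart_b's own z axis and vertical below 0.06 rad and linear speed of cart_b below 0.02 m/s and horizontal distance between steel_core and dock_blue_floor below 0.006 m and contact force between the fingers and cart_b below 0.1 N and distance of cart_a from where it was at the start of the episode below 0.01 m) or (horizontal distance between cart_b and dock_yellow_floor below 0.004 m and z of cart_b in the frame of dock_yellow_floor below 0.002 m and angle between cart_b's own z axis and vertical below 0.06 rad and linear speed of cart_b below 0.02 m/s and horizontal distance between foam_core and dock_yellow_floor below 0.006 m and contact force between the fingers and cart_b below 0.1 N and distance of cart_a from where it was at the start of the episode below 0.01 m))), for 0.2 s.
3. the other cartridge is held still just clear of the bench, in the same way, for half a second, the first staying home (((height (world z) of cart_a between 0.005 and 0.045 m and distance of cart_a from where it was at the start of the episode below 0.06 m and linear speed of cart_a below 0.03 m/s and contact force between the fingers and cart_a above 0.5 N and horizontal distance between cart_b and dock_blue_floor below 0.004 m and z of cart_b in the frame of dock_blue_floor below 0.002 m and angle between cart_b's own z axis and vertical below 0.06 rad and linear speed of cart_b below 0.02 m/s and horizontal distance between steel_core and dock_blue_floor below 0.006 m) or (height (world z) of cart_a between 0.005 and 0.045 m and distance of cart_a from where it was at the start of the episode below 0.06 m and linear speed of cart_a below 0.03 m/s and contact force between the fingers and cart_a above 0.5 N and horizontal distance between cart_b and dock_yellow_floor below 0.004 m and z of cart_b in the frame of dock_yellow_floor below 0.002 m and angle between cart_b's own z axis and vertical below 0.06 rad and linear speed of cart_b below 0.02 m/s and horizontal distance between foam_core and dock_yellow_floor below 0.006 m) or (height (world z) of cart_b between 0.005 and 0.045 m and distance of cart_b from where it was at the start of the episode below 0.06 m and linear speed of cart_b below 0.03 m/s and contact force between the fingers and cart_b above 0.5 N and horizontal distance between cart_a and dock_blue_floor below 0.004 m and z of cart_a in the frame of dock_blue_floor below 0.002 m and angle between cart_a's own z axis and vertical below 0.06 rad and linear speed of cart_a below 0.02 m/s and horizontal distance between steel_core and dock_blue_floor below 0.006 m) or (height (world z) of cart_b between 0.005 and 0.045 m and distance of cart_b from where it was at the start of the episode below 0.06 m and linear speed of cart_b below 0.03 m/s and contact force between the fingers and cart_b above 0.5 N and horizontal distance between cart_a and dock_yellow_floor below 0.004 m and z of cart_a in the frame of dock_yellow_floor below 0.002 m and angle between cart_a's own z axis and vertical below 0.06 rad and linear speed of cart_a below 0.02 m/s and horizontal distance between foam_core and dock_yellow_floor below 0.006 m))), for 0.5 s.
At the end, for the whole second after the job is handed in: The heavy cartridge is in the blue dock (the steel core with it) and the light one in the yellow dock (the foam core with it), each upright (within 0.06 rad), centred within 4 mm and with its underside within 2 mm of the well floor, at rest and let go (((horizontal distance between cart_a and dock_blue_floor below 0.004 m and z of cart_a in the frame of dock_blue_floor below 0.002 m and angle between each of cart_a, cart_b's own z axis and vertical below 0.06 rad and linear speed of each of cart_a, cart_b below 0.02 m/s and horizontal distance between steel_core and dock_blue_floor below 0.006 m and horizontal distance between cart_b and dock_yellow_floor below 0.004 m and z of cart_b in the frame of dock_yellow_floor below 0.002 m and horizontal distance between foam_core and dock_yellow_floor below 0.006 m and contact force between the fingers and cart_a below 0.1 N and contact force between the fingers and cart_b below 0.1 N) or (horizontal distance between cart_b and dock_blue_floor below 0.004 m and z of cart_b in the frame of dock_blue_floor below 0.002 m and angle between each of cart_b, cart_a's own z axis and vertical below 0.06 rad and linear speed of each of cart_b, cart_a below 0.02 m/s and horizontal distance between steel_core and dock_blue_floor below 0.006 m and horizontal distance between cart_a and dock_yellow_floor below 0.004 m and z of cart_a in the frame of dock_yellow_floor below 0.002 m and horizontal distance between foam_core and dock_yellow_floor below 0.006 m and contact force between the fingers and cart_a below 0.1 N and contact force between the fingers and cart_b below 0.1 N))); the robot touches nothing.
It fails at once if a cartridge is put into the wrong dock (underside more than 8 mm below the mouth) ((horizontal distance between steel_core and dock_yellow_floor below 0.025 m and height (world z) of steel_core below 0.053 m) or (horizontal distance between foam_core and dock_blue_floor below 0.025 m and height (world z) of foam_core below 0.053 m)).
It fails at once if a cartridge is pushed down on a dock's well floor with more than 50 N (contact force between any of cart_a, cart_b and dock_blue_well_floor above 50 N or contact force between any of cart_a, cart_b and dock_yellow_well_floor above 50 N).
It fails at once if a cartridge is jammed against a dock, with more than 100 N in all its contacts added up (contact force between any of cart_a, cart_b and dock_blue above 100 N or contact force between any of cart_a, cart_b and dock_yellow above 100 N).
It fails at once if a bystander is moved more than 20 mm (distance of any of bracket, thumbnut, spool, mug, driver, tape from where it was at the start of the episode above 0.02 m).
It also fails if it takes over 66 s, if anything falls off the work surface, if the arm or the gripper's body presses on something with over 40 N, if the wrist force passes 120 N, or if a joint passes its speed limit or range.

## Working session

There is one attempt and no reset: what is moved stays moved. The work goes in short steps, Python scripts to look and compute and a tool call to move; the robot and the scene stay as the last step left them, time stands still between calls to the robot, and variables do not carry over. Pictures are saved under pics/ and viewed, at most 10 in all, crops included, and the job is handed in when it is done.

Besides the shell and the picture viewer there is one more tool, called after "Request:" as a command line: name --argument value ..., lists and objects as JSON in quotes. carry_out: Moves the arm, as the interface text tells. Its arguments: {"type":"object","properties":{"increments":{"type":"array","items":{"type":"array","items":{"type":"array","items":{"type":"number"}}}}},"required":["increments"]}

```bash
mkdir -p pics; python3 - <<'E'
from rig import manip
import cv2,numpy as np
for n in("scene","top"):
    c=manip.camera(n);cv2.imwrite(f"pics/{n}0.png",c["color"]);print(n,c["fx"],c["fy"],c["cx"],c["cy"],c["distortion"],np.round(c["view"],3).tolist())
print(manip.pinch_z,manip.state())
E
```

```text
scene 461.2158521927636 461.2158521927636 323.4833637501604 236.5977636757036 [-0.07645099  0.          0.          0.          0.        ] [[-0.508, 0.861, 0.01, 250.47], [-0.441, -0.271, 0.855, 147.796], [0.739, 0.43, 0.518, -1319.523], [0.0, 0.0, 0.0, 1.0]]
top 478.26464123581695 478.26464123581695 322.3747393043745 231.57680289546653 [0.04302328 0.         0.         0.         0.        ] [[0.016, -1.0, -0.005, 21.005], [0.997, 0.016, 0.073, -494.155], [-0.073, -0.006, 0.997, -1135.745], [0.0, 0.0, 0.0, 1.0]]
18.8 {'t': 0.1, 'joint_pos': array([ 1.39410259e+00,  3.59362490e-01,  1.11706100e-02, -2.92685313e-04,
       -1.22409557e+00, -2.88094476e-01]), 'dq': array([-9.90755268e-04, -2.04605370e-03,  1.06765329e-03, -2.79077134e-05,
       -2.04864030e-03,  3.08127650e-04]), 'tau': array([-1.32671536e-03, -5.84167349e+01,  2.93748307e+01,  7.01542631e+00,
        1.01389736e-02, -5.25039673e-05]), 'ee_pos': array([302.3970926 , 603.0007553 , 225.69744687]), 'orientation': array([ 3.14008480e+00, -1.59886901e-04, -4.64887750e-01]), 'contact_force': array([0.23614552, 0.46463538, 0.74980943]), 'ft_torque': array([ 0.00332432, -0.01290414, -0.02339925]), 'grip_force': 0.0, 'finger_gap': 87.77336870286632}
```

View pics/scene0.png

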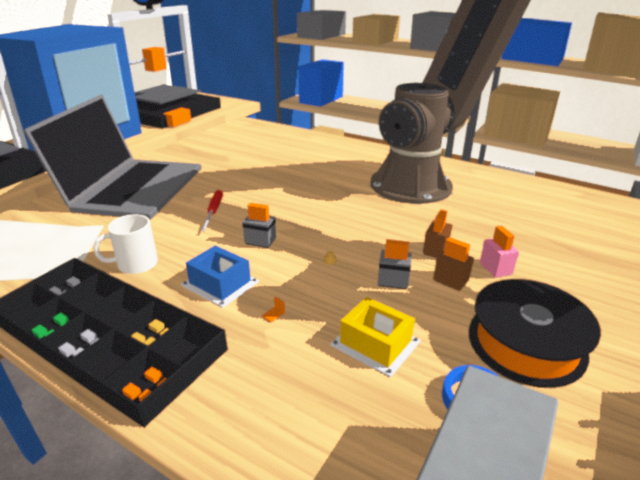

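View pics/top0.png

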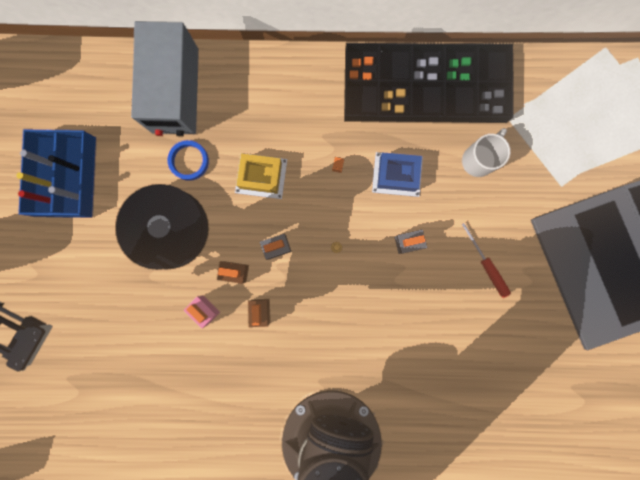

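The scene view shows grey cartridges at about (260,228) and (396,265), and docks at blue (220,272) and yellow (378,332). In the top view the cartridges are at (412,242) and (276,246), the blue dock at (400,172) and the yellow dock at (262,173). The brown and pink look-alikes are separate from these. Next I'll fit the models to the silhouettes.

```bash
cat > vis.py <<'E'
import cv2,numpy as np
from scipy.optimize import minimize
from rig import manip
F=np.diag([1,-1,-1.])
def project(c,P):
    V=np.array(c["view"]);R=F@V[:3,:3];t=F@V[:3,3]
    K=np.array([[c["fx"],0,c["cx"]],[0,c["fy"],c["cy"]],[0,0,1]])
    return cv2.projectPoints(np.float64(P).reshape(-1,1,3),cv2.Rodrigues(R)[0],t,K,np.array(c["distortion"]))[0][:,0]
def box(lx,ly,z0,z1,p):
    x,y,yaw,dz=p;s=np.array([[a*lx/2,b*ly/2,z] for a in(-1,1) for b in(-1,1) for z in(z0,z1)])
    C,S=np.cos(yaw),np.sin(yaw)
    return np.c_[x+C*s[:,0]-S*s[:,1],y+S*s[:,0]+C*s[:,1],s[:,2]+dz]
PARTS=dict(dock=[(78,94,4,53)],tab=[(16,44,60,94)])
def rend(c,kind,p,win):
    x0,y0,x1,y1=win;k=8;im=np.zeros(((y1-y0)*k,(x1-x0)*k),np.uint8)
    for b in PARTS[kind]:
        q=cv2.convexHull(np.float32(project(c,box(*b,p))))[:,0]
        q=((q-[x0,y0]+.5)*k-.5)*16
        cv2.fillPoly(im,[np.round(q).astype(np.int32)],255,shift=4)
    return cv2.resize(im,(x1-x0,y1-y0),interpolation=cv2.INTER_AREA)/255.
HUE=dict(blue=(100,125,110,40),yellow=(20,35,150,90),orange=(4,13,190,110))
def mask(c,col,win):
    x0,y0,x1,y1=win;k=4
    im=cv2.resize(c["color"][y0:y1,x0:x1],None,fx=k,fy=k,interpolation=cv2.INTER_CUBIC)
    h=cv2.cvtColor(im,cv2.COLOR_BGR2HSV);a,b,s,v=HUE[col]
    m=cv2.inRange(h,(a,s,v),(b,255,255))
    cs=cv2.findContours(m,cv2.RETR_EXTERNAL,cv2.CHAIN_APPROX_NONE)[0];g=max(cs,key=cv2.contourArea)
    if col!="orange": g=cv2.convexHull(g)
    m[:]=0;cv2.drawContours(m,[g],-1,255,-1)
    return cv2.resize(m,(x1-x0,y1-y0),interpolation=cv2.INTER_AREA)/255.
def win(uv,r): u,v=uv;return(int(u-r),int(v-r),int(u+r),int(v+r))
def fit(views,kind,p0,free=3):
    M=[(c,w,cv2.GaussianBlur(m,(0,0),1.2)) for c,w,m in views]
    def f(d):
        p=np.array(p0,float);p[:free]+=np.array([1,1,.02,1])[:free]*d
        return sum(((cv2.GaussianBlur(rend(c,kind,p,w),(0,0),1.2)-m)**2).sum() for c,w,m in M)
    best=minimize(f,np.zeros(free),method="Nelder-Mead",options=dict(initial_simplex=np.vstack([np.zeros(free),6*np.eye(free)]),xatol=.02,fatol=1e-4,maxiter=400))
    p=np.array(p0,float);p[:free]+=np.array([1,1,.02,1])[:free]*best.x
    return p,best.fun
def ground(c,uv,z):
    f=lambda q:((project(c,[[q[0],q[1],z]])[0]-uv)**2).sum()
    return minimize(f,[600,0],method="Nelder-Mead").x
E
cat > m1.py <<'E'
from vis import *
T=manip.camera("top");S=manip.camera("scene")
for n,kind,col,ut,us,z,r in[("L","tab","orange",(276,246),(397,250),94,20),("R","tab","orange",(412,242),(258,212),94,20),("blue","dock","blue",(400,172),(220,272),53,42),("yel","dock","yellow",(260,174),(378,332),53,48)]:
    vs=[(c,win(u,r),mask(c,col,win(u,r))) for c,u in((T,ut),(S,us))]
    g=ground(T,ut,z)
    for nm,v,fr in(("both",vs,4),("both3",vs,3),("top",vs[:1],3),("scn",vs[1:],3)):
        res=min((fit(v,kind,[*g,y,0],fr) for y in(-.35,0,.35)),key=lambda q:q[1])
        print(n,nm,np.round(res[0],3),round(res[1],2))
        if nm=="both3":
            for i,(c,w,m) in enumerate(v):
                im=cv2.resize(c["color"][w[1]:w[3],w[0]:w[2]],(200,200),interpolation=cv2.INTER_CUBIC)
                k=200/(2*r)
                for b in PARTS[kind]+([(44,60,4,60)] if kind=="tab" else [(47,63,53,53)]):
                    q=cv2.convexHull(np.float32(project(c,box(*b,res[0]))))[:,0]
                    cv2.polylines(im,[np.int32(((q-[w[0],w[1]]+.5)*k)*16)],True,(0,255,0),1,shift=4)
                cv2.imwrite(f"/tmp/{n}{i}.png",im)
I=lambda i:np.hstack([cv2.imread(f"/tmp/{n}{i}.png") for n in("L","R","blue","yel")])
cv2.imwrite("pics/fit1.png",np.vstack([I(0),I(1)]))
E
python3 m1.py
```

```text
Traceback (most recent call last):
  File "m1.py", line 4, in <module>
    vs=[(c,win(u,r),mask(c,col,win(u,r))) for c,u in((T,ut),(S,us))]
                    ~~~~^^^^^^^^^^^^^^^^
  File "vis.py", line 27, in mask
    cs=cv2.findContours(m,cv2.RETR_EXTERNAL,cv2.CHAIN_APPROX_NONE)[0];g=max(cs,key=cv2.contourArea)
                                                                        ~~~^^^^^^^^^^^^^^^^^^^^^^^^
ValueError: max() iterable argument is empty
```

```bash
python3 - <<'E'
import cv2
for f,ps in(("top",[(276,246),(270,248),(268,240),(412,242),(250,240),(262,158),(244,173),(400,158),(415,175)]),("scene",[(397,250),(397,245),(258,212),(255,209),(360,335),(390,350),(210,285)])):
    im=cv2.imread(f"pics/{f}0.png");h=cv2.cvtColor(im,cv2.COLOR_BGR2HSV)
    for u,v in ps:print(f,u,v,h[v,u])
E
```

```text
top 276 246 [ 11 171 145]
top 270 248 [ 11 171 145]
top 268 240 [174  10 123]
top 412 242 [ 11 175 224]
top 250 240 [ 15 102 137]
top 262 158 [ 21 170 216]
top 244 173 [ 21 166 152]
top 400 158 [111 127 148]
top 415 175 [112 123 153]
scene 397 250 [ 15 252 189]
scene 397 245 [ 14 255 189]
scene 258 212 [ 14 244 188]
scene 255 209 [ 14 255 186]
scene 360 335 [ 23 255 169]
scene 390 350 [ 24 255 223]
scene 210 285 [108 169 119]
```

```bash
sed -i 's/^HUE=.*/HUE=dict(blue=(95,130,65,30),yellow=(18,35,135,70),orange=(3,17,138,70))/' vis.py; python3 m1.py
```

```text
L both [4.55181e+02 1.39240e+02 3.48000e-01 1.29400e+00] 8.01
L both3 [4.54426e+02 1.39037e+02 3.22000e-01 0.00000e+00] 10.85
L top [4.55664e+02 1.39140e+02 3.54000e-01 0.00000e+00] 5.4
L scn [4.53315e+02 1.38374e+02 4.32000e-01 0.00000e+00] 1.76
R both [ 4.72533e+02 -1.79604e+02  2.62000e-01  1.50100e+00] 1.8
R both3 [ 4.72137e+02 -1.80375e+02  2.57000e-01  0.00000e+00] 4.25
R top [ 4.72584e+02 -1.80045e+02  2.62000e-01  0.00000e+00] 0.85
R scn [ 4.70174e+02 -1.81645e+02  2.68000e-01  0.00000e+00] 0.73
blue both [ 6.39814e+02 -1.52445e+02 -8.30000e-02  7.37000e-01] 16.18
blue both3 [ 6.39546e+02 -1.52793e+02 -8.00000e-02  0.00000e+00] 17.14
blue top [ 6.40239e+02 -1.52600e+02 -7.70000e-02  0.00000e+00] 9.65
blue scn [ 6.38863e+02 -1.53288e+02 -8.70000e-02  0.00000e+00] 4.06
yel both [ 6.32001e+02  1.83138e+02 -1.17000e-01  4.41300e+00] 25.7
yel both3 [ 6.29754e+02  1.82341e+02 -1.28000e-01  0.00000e+00] 82.53
yel top [ 6.32106e+02  1.84079e+02 -1.12000e-01  0.00000e+00] 12.65
yel scn [ 6.27588e+02  1.81639e+02 -1.20000e-01  0.00000e+00] 19.26
```

View pics/fit1.png

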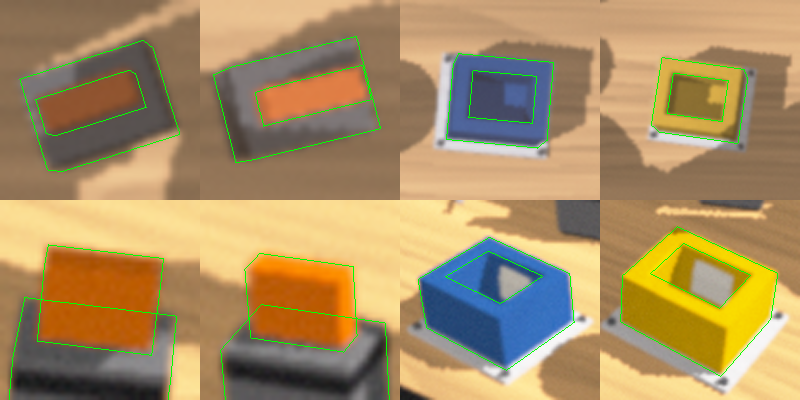

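The fits agree with the given heights to 1–2 mm, except the yellow dock, which I'll re-check later. I'll take cartridge R first.

Request:
carry_out --increments '[[[1, 170, -480, 0, 0, 0, -0.84], [1, 170, -480, 0, 0, 0, -0.84], [1, 170, -480, 0, 0, 0, -0.84], [1, 170, -480, 0, 0, 0, -0.84], [1, 170, -480, 0, 0, 0, -0.84], [1, 170, -480, 0, 0, 0, -0.84], [1, 170, -480, 0, 0, 0, -0.84], [1, 170, -480, 0, 0, 0, -0.84], [1, 170, -480, 0, 0, 0, -0.84], [1, 170, -480, 0, 0, 0, -0.84], [1, 170, -480, 0, 0, 0, -0.84], [1, 170, -480, 0, 0, 0, -0.84]]]'

```text
t: 1.3
ee_pos: [469.6, 130.1, 227.0]
orientation: [-3.141, 0.0, -1.304]
contact_force: [1.1, 1.1, -0.4]
finger_gap: 87.5
grip_force: 0.0
```

Request:
carry_out --increments '[[[1, 0, -303, 0, 0, 0, 0], [1, 0, -303, 0, 0, 0, 0], [1, 0, -303, 0, 0, 0, 0], [1, 0, -303, 0, 0, 0, 0], [1, 0, -303, 0, 0, 0, 0], [1, 0, -303, 0, 0, 0, 0], [1, 0, -303, -40, 0, 0, 0], [1, 0, -303, -80, 0, 0, 0], [1, 0, -303, -90, 0, 0, 0], [1, 0, -303, -95, 0, 0, 0], [1, 0, -303, -95, 0, 0, 0], [1, 0, -303, -95, 0, 0, 0]]]'

```text
t: 2.3
ee_pos: [470.4, -170.7, 132.7]
orientation: [-3.141, -0.001, -1.304]
contact_force: [0.1, 0.0, 0.8]
finger_gap: 87.8
grip_force: 0.0
```

```bash
python3 - <<'E'
from rig import manip
import cv2,numpy as np
s=manip.state();print(s["ee_pos"],s["orientation"],s["contact_force"],s["joint_pos"].round(2))
t=manip.camera("top")["color"][150:310,330:490];q=manip.camera("scene")["color"][130:290,180:340]
cv2.imwrite("pics/pre1.png",cv2.resize(np.hstack([t,q]),(800,400)))
E
```

```text
[ 470.36187901 -170.73617306  132.74844397] [-3.14089857e+00 -7.63331250e-04 -1.30398529e+00] [0.11694616 0.02613978 0.83365762] [ 0.05  0.16 -0.5   0.   -0.92  0.22]
```

View pics/pre1.png

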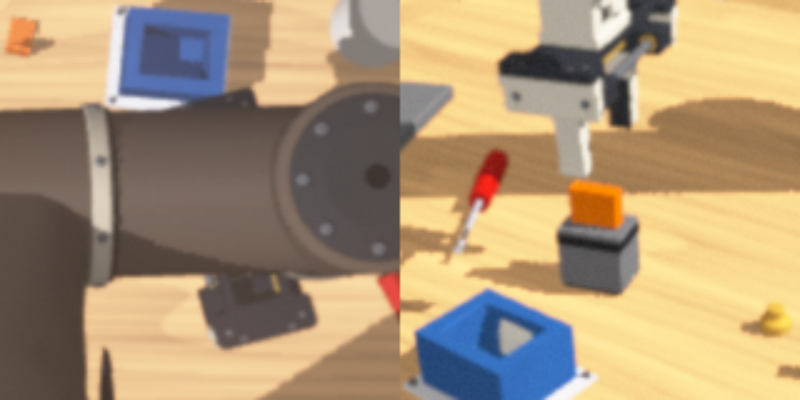

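The arm hides the cartridge from above, and the scene view shows the gripper above the tab. I'll let the motion settle with hold rows and check tracking.

Request:
carry_out --increments '[[[1, 0, 0, 0, 0, 0, 0], [1, 0, 0, 0, 0, 0, 0], [1, 0, 0, 0, 0, 0, 0]]]'

```text
t: 2.65
ee_pos: [470.1, -170.5, 132.5]
orientation: [-3.14, -0.0, -1.304]
contact_force: [-0.6, 0.2, 1.2]
finger_gap: 88.0
grip_force: 0.0
```

Request:
carry_out --increments '[[[1, 1.5, -10, 0, 0, 0, 0], [1, 1.5, -10, -15, 0, 0, 0], [1, 1.5, -10, -35, 0, 0, 0], [1, 1.5, -10, -52, 0, 0, 0], [1, 1.5, -10, -62, 0, 0, 0], [1, 1.5, -10, -66, 0, 0, 0], [1, 1.5, -10, -67, 0, 0, 0], [1, 1.5, -10, -67, 0, 0, 0], [1, 1.5, -10, -67, 0, 0, 0]]]'

```text
t: 3.4
ee_pos: [471.7, -181.1, 65.4]
orientation: [-3.14, -0.001, -1.305]
contact_force: [0.4, -0.5, -0.4]
finger_gap: 87.6
grip_force: 0.0
```

Request:
carry_out --increments '[[[0, 0, 0, 0, 0, 0, 0], [0, 0, 0, 0, 0, 0, 0], [0, 0, 0, 0, 0, 0, 0], [0, 0, 0, 0, 0, 0, 0], [0, 0, 0, 0, 0, 0, 0], [0, 0, 0, 0, 0, 0, 0], [0, 0, 0, 0, 0, 0, 0], [0, 0, 0, 0, 0, 0, 0], [0, 0, 0, 0, 0, 0, 0]]]'

```text
t: 4.15
ee_pos: [471.0, -180.9, 64.5]
orientation: [3.142, 0.0, -1.305]
contact_force: [0.7, 1.0, 0.8]
finger_gap: 33.3
grip_force: 0.0
```

Request:
carry_out --increments '[[[0, 0, 0, 0, 0, 0, 0], [0, 0, 0, 0, 0, 0, 0], [0, 0, 0, 0, 0, 0, 0], [0, 0, 0, 0, 0, 0, 0], [0, 0, 0, 0, 0, 0, 0], [0, 0, 0, 0, 0, 0, 0]]]'

```text
t: 4.65
ee_pos: [470.9, -181.0, 64.5]
orientation: [3.141, 0.0, -1.305]
contact_force: [-0.0, 0.1, -1.3]
finger_gap: 16.1
grip_force: 29.9
```

Gripped, gap 16.1 mm. Now I'll lift 20 mm and hold.

Request:
carry_out --increments '[[[0, 0, 0, 5, 0, 0, 0], [0, 0, 0, 10, 0, 0, 0], [0, 0, 0, 15, 0, 0, 0], [0, 0, 0, 20, 0, 0, 0], [0, 0, 0, 21, 0, 0, 0], [0, 0, 0, 21, 0, 0, 0], [0, 0, 0, 21, 0, 0, 0], [0, 0, 0, 21, 0, 0, 0], [0, 0, 0, 21, 0, 0, 0], [0, 0, 0, 21, 0, 0, 0], [0, 0, 0, 21, 0, 0, 0], [0, 0, 0, 21, 0, 0, 0]]]'

```text
t: 5.65
ee_pos: [470.9, -181.0, 85.4]
orientation: [3.141, 0.0, -1.305]
contact_force: [0.0, -0.5, -2.1]
finger_gap: 15.5
grip_force: 29.9
```

Request:
carry_out --increments '[[[0, 0, 0, 0, 0, 0, 0], [0, 0, 0, 0, 0, 0, 0], [0, 0, 0, 0, 0, 0, 0], [0, 0, 0, 0, 0, 0, 0]]]'

```text
t: 5.98
ee_pos: [471.0, -180.9, 85.6]
orientation: [3.142, 0.0, -1.305]
contact_force: [-0.1, 0.1, -1.6]
finger_gap: 15.7
grip_force: 29.9
```

```bash
cat > m2.py <<'E'
from vis import *
import sys
fs=[];ta=[]
for i in range(6):
    S=manip.camera("scene");s=manip.state();fs.append(s["contact_force"]);ta.append(s["tau"])
print(s["t"],s["ee_pos"].round(2),s["orientation"].round(4),"F",np.mean(fs,0).round(2),"tau",np.mean(ta,0).round(2),s["finger_gap"])
p0=[s["ee_pos"][0],s["ee_pos"][1],s["orientation"][2]+np.pi/2,s["ee_pos"][2]-64.5]
u=project(S,[[p0[0],p0[1],85+p0[3]]])[0];w=win(u,22)
m=mask(S,"orange",w);print("scene tab fit (z fixed)",np.round(fit([(S,w,m)],"tab",p0,3)[0]-p0,3),m.sum())
E
python3 m2.py
```

```text
6.2833 [ 470.98 -180.97   85.56] [ 3.1416  0.     -1.3048] F [-0.24  0.34 -2.13] tau [  0.   -41.56  23.1    5.6    0.05  -0.  ] 15.996386571735647
scene tab fit (z fixed) [-13.446   9.566  -1.209   0.   ] 151.06666666666666
```

The wrist force is about −2 N, so this is the light cartridge and it goes in the yellow dock. I need a better fit of that dock first.

```bash
cat > m3.py <<'E'
from vis import *
out=[]
for n,u in(("top",(260,174)),("scene",(378,332))):
    c=manip.camera(n);c["color"]=cv2.imread(f"pics/{n}0.png");w=win(u,48)
    m=mask(c,"yellow",w);p,_=fit([(c,w,m)],"dock",[630,183,-.12,0],3);print(n,p.round(3))
    k=400/96;im=cv2.resize(c["color"][w[1]:w[3],w[0]:w[2]],(400,400),interpolation=cv2.INTER_CUBIC)
    mm=cv2.resize(m,(400,400));
    cs=cv2.findContours((mm>.5).astype(np.uint8),0,1)[0];cv2.drawContours(im,cs,-1,(0,0,255),1)
    for b,col in(((78,94,4,53),(0,255,0)),((47,63,53,53),(0,255,0)),((100,116,0,4),(255,0,0))):
        q=cv2.convexHull(np.float32(project(c,box(*b,p))))[:,0]
        cv2.polylines(im,[np.int32(((q-[w[0],w[1]]+.5)*k)*16)],True,col,1,shift=4)
    out.append(im)
cv2.imwrite("pics/yel.png",np.hstack(out))
E
python3 m3.py
```

```text
top [ 6.32395e+02  1.83870e+02 -1.27000e-01  0.00000e+00]
scene [ 6.27461e+02  1.81335e+02 -1.25000e-01  0.00000e+00]
```

View pics/yel.png

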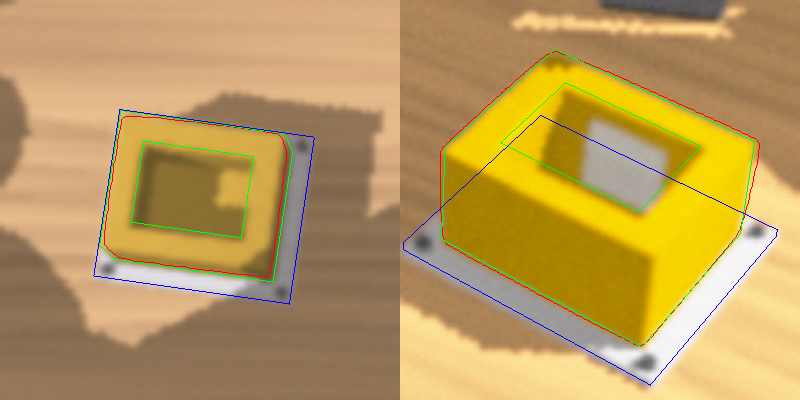

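In the top view the mask misses the shaded side of the dock. In the scene view the model outlines match the plate and well (well corners near (703,150) and (641,212)), so I trust that one, corrected for the bias seen at the grasp. I'll carry the cartridge above the yellow dock.

Request:
carry_out --increments '[[[0, 0, 0, 15, 0, 0, 0], [0, 0, 0, 40, 0, 0, 0], [0, 10, 23, 60, 0, 0, 0], [0, 25, 58, 60, 0, 0, -0.06], [0, 40, 92, 60, 0, 0, -0.14], [0, 56, 129, 60, 0, 0, -0.22], [0, 72, 166, 60, 0, 0, -0.3], [0, 88, 203, 60, 0, 0, -0.39], [0, 104, 240, 60, 0, 0, -0.391], [0, 118, 272, 60, 0, 0, -0.391], [0, 130, 300, 60, 0, 0, -0.391], [0, 140, 323, 60, 0, 0, -0.391]]]'

```text
t: 7.38
ee_pos: [611.6, 144.5, 145.3]
orientation: [3.142, -0.0, -1.695]
contact_force: [0.3, -0.1, -2.0]
finger_gap: 15.8
grip_force: 29.9
```

Request:
carry_out --increments '[[[0, 9, 20, 0, 0, 0, 0], [0, 14, 33, 0, 0, 0, 0], [0, 17, 39, 0, 0, 0, 0], [0, 17, 39.5, 0, 0, 0, 0], [0, 17, 39.5, 0, 0, 0, 0], [0, 17, 39.5, 0, 0, 0, 0]]]'

```text
t: 7.88
ee_pos: [627.5, 180.4, 145.6]
orientation: [3.141, -0.0, -1.697]
contact_force: [0.2, -0.1, -1.5]
finger_gap: 15.7
grip_force: 29.9
```

```bash
cat > m4.py <<'E'
from vis import *
import sys
def show(name,u,dock,r=48):
    s=manip.state();print(s["t"],s["ee_pos"].round(2),s["orientation"].round(4),s["contact_force"].round(2))
    e=s["ee_pos"];p=[e[0],e[1],s["orientation"][2]+np.pi/2,e[2]-64.5]
    c=manip.camera("scene");w=(u[0]-48,u[1]-64,u[0]+64,u[1]+48);k=600/112
    im=cv2.resize(c["color"][w[1]:w[3],w[0]:w[2]],(600,600),interpolation=cv2.INTER_CUBIC)
    for b,q,col in(((44,60,4,60),p,(0,0,255)),((16,44,60,94),p,(0,0,255)),((78,94,4,53),dock,(0,255,0)),((47,63,53,53),dock,(0,255,0))):
        h=cv2.convexHull(np.float32(project(c,box(*b,q))))[:,0]
        cv2.polylines(im,[np.int32(((h-[w[0],w[1]]+.5)*k)*16)],True,col,1,shift=4)
    cv2.imwrite(name,im)
E
python3 -c "
from m4 import *
show('pics/abovey.png',(378,322),[627.5,181.4,-.125,0])"
```

```text
7.8833 [627.46 180.41 145.57] [ 3.1411e+00 -3.0000e-04 -1.6966e+00] [ 0.25 -0.14 -1.5 ]
```

View pics/abovey.png

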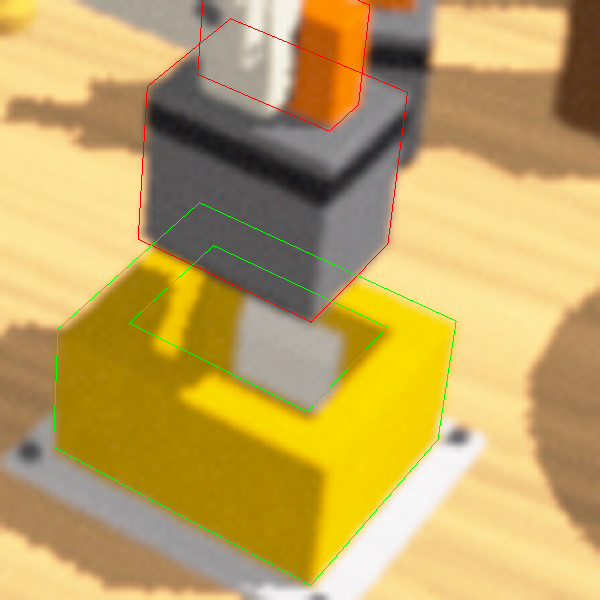

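The crop shows the cartridge hovering over the well. The model drawn at the TCP (red) matches the image to about 1 px. I'll measure the remaining offset numerically.

```bash
cat > m5.py <<'E'
from vis import *
PARTS["body"]=[(44,60,4,60),(40,56,0,4)]
def body(w):
    s=manip.state();e=s["ee_pos"];p=np.array([e[0],e[1],s["orientation"][2]+np.pi/2,e[2]-64.5])
    c=manip.camera("scene");x0,y0,x1,y1=w;k=4
    h=cv2.cvtColor(cv2.resize(c["color"][y0:y1,x0:x1],None,fx=k,fy=k,interpolation=cv2.INTER_CUBIC),cv2.COLOR_BGR2HSV)
    for sm in(70,90,110):
        m=cv2.inRange(h,(0,0,0),(180,sm,148));m=cv2.morphologyEx(m,cv2.MORPH_OPEN,np.ones((9,9)))
        n,l,st,_=cv2.connectedComponentsWithStats(m);m=np.uint8(l==1+st[1:,4].argmax())*255
        m=cv2.resize(m,(x1-x0,y1-y0),interpolation=cv2.INTER_AREA)/255.
        for fr in(2,3):
            q,f=fit([(c,w,m)],"body",p,fr);print(sm,fr,(q-p).round(3),round(f,2))
    cv2.imwrite("/tmp/b.png",m*255)
E
python3 -c "
from m5 import *
body((349,291,412,330))"
```

```text
70 2 [-3.023 -1.583  0.     0.   ] 13.57
70 3 [-3.033 -1.832 -0.073  0.   ] 12.1
90 2 [-2.764 -1.669  0.     0.   ] 12.41
90 3 [-2.915 -1.772 -0.059  0.   ] 11.34
110 2 [-2.768 -1.667  0.     0.   ] 12.22
110 3 [-2.484 -1.689 -0.049  0.   ] 11.38[ WARN:0@1.433] global loadsave.cpp:1063 imwrite_ Unsupported depth image for selected encoder is fallbacked to CV_8U.
```

The lateral offset is zero, and the depth shift is a mask effect from the black foot. My dock estimate is (628.3, 181.9). I'll align and descend to the mouth.

Request:
carry_out --increments '[[[0, 0.8, 1.5, 0, 0, 0, 0], [0, 0.8, 1.5, -8, 0, 0, 0], [0, 0.8, 1.5, -16, 0, 0, 0], [0, 0.8, 1.5, -22, 0, 0, 0], [0, 0.8, 1.5, -25, 0, 0, 0], [0, 0.8, 1.5, -27, 0, 0, 0], [0, 0.8, 1.5, -29, 0, 0, 0], [0, 0.8, 1.5, -31, 0, 0, 0], [0, 0.8, 1.5, -31, 0, 0, 0]]]'

```text
t: 8.73
ee_pos: [628.7, 183.0, 114.2]
orientation: [3.141, -0.0, -1.696]
contact_force: [0.2, 0.1, -1.7]
finger_gap: 16.1
grip_force: 29.9
```

Request:
carry_out --increments '[[[0, 0, 0, -1, 0, 0, 0], [0, 0, 0, -2, 0, 0, 0], [0, 0, 0, -3, 0, 0, 0], [0, 0, 0, -4, 0, 0, 0], [0, 0, 0, -4, 0, 0, 0], [0, 0, 0, -4, 0, 0, 0]]]'

```text
t: 9.23
ee_pos: [628.9, 183.0, 110.5]
orientation: [-3.141, 0.0, -1.696]
contact_force: [0.9, -1.6, -1.9]
finger_gap: 15.8
grip_force: 29.9
```

Underside is 7 mm below the mouth with only a small −y contact force. I'll shift −1 mm in y and continue.

Request:
carry_out --increments '[[[0, -0.3, -1, 0, 0, 0, 0], [0, -0.3, -1, -1, 0, 0, 0], [0, -0.3, -1, -2, 0, 0, 0], [0, -0.3, -1, -3, 0, 0, 0], [0, -0.3, -1, -4, 0, 0, 0], [0, -0.3, -1, -5, 0, 0, 0], [0, -0.3, -1, -6, 0, 0, 0], [0, -0.3, -1, -6, 0, 0, 0]]]'

```text
t: 9.9
ee_pos: [628.7, 182.1, 104.5]
orientation: [-3.141, 0.0, -1.696]
contact_force: [2.2, -0.1, -1.9]
finger_gap: 15.6
grip_force: 29.9
```

Request:
carry_out --increments '[[[0, 0, 0, -1, 0, 0, 0], [0, 0, 0, -2, 0, 0, 0], [0, 0, 0, -3, 0, 0, 0], [0, 0, 0, -4, 0, 0, 0], [0, 0, 0, -5, 0, 0, 0], [0, 0, 0, -6, 0, 0, 0], [0, 0, 0, -7, 0, 0, 0], [0, 0, 0, -8, 0, 0, 0], [0, 0, 0, -8, 0, 0, 0]]]'

```text
t: 10.65
ee_pos: [629.4, 182.3, 97.1]
orientation: [-3.14, 0.001, -1.696]
contact_force: [4.6, -1.2, 3.6]
finger_gap: 15.8
grip_force: 29.9
```

Depth is 20.5 mm and the forces are as expected. Continuing.

Request:
carry_out --increments '[[[0, 0, 0, -1, 0, 0, 0], [0, 0, 0, -2, 0, 0, 0], [0, 0, 0, -3, 0, 0, 0], [0, 0, 0, -4, 0, 0, 0], [0, 0, 0, -5, 0, 0, 0], [0, 0, 0, -6, 0, 0, 0], [0, 0, 0, -7, 0, 0, 0], [0, 0, 0, -8, 0, 0, 0], [0, 0, 0, -8, 0, 0, 0]]]'

```text
t: 11.4
ee_pos: [629.4, 182.4, 88.7]
orientation: [-3.14, 0.001, -1.696]
contact_force: [5.3, -0.4, 0.1]
finger_gap: 16.1
grip_force: 29.9
```

Request:
carry_out --increments '[[[0, 0, 0, -1, 0, 0, 0], [0, 0, 0, -2, 0, 0, 0], [0, 0, 0, -3, 0, 0, 0], [0, 0, 0, -4, 0, 0, 0], [0, 0, 0, -5, 0, 0, 0], [0, 0, 0, -6, 0, 0, 0], [0, 0, 0, -7, 0, 0, 0], [0, 0, 0, -8, 0, 0, 0], [0, 0, 0, -8, 0, 0, 0]]]'

```text
t: 12.15
ee_pos: [629.4, 182.4, 80.7]
orientation: [-3.14, 0.001, -1.696]
contact_force: [6.3, 0.4, 1.0]
finger_gap: 15.9
grip_force: 29.9
```

Request:
carry_out --increments '[[[0, 0, 0, -1, 0, 0, 0], [0, 0, 0, -2, 0, 0, 0], [0, 0, 0, -3, 0, 0, 0], [0, 0, 0, -4, 0, 0, 0], [0, 0, 0, -5, 0, 0, 0], [0, 0, 0, -6, 0, 0, 0], [0, 0, 0, -6.5, 0, 0, 0], [0, 0, 0, -7, 0, 0, 0], [0, 0, 0, -7, 0, 0, 0]]]'

```text
t: 12.9
ee_pos: [629.5, 182.5, 73.8]
orientation: [-3.14, 0.001, -1.696]
contact_force: [7.1, -0.2, 0.5]
finger_gap: 16.3
grip_force: 29.9
```

Request:
carry_out --increments '[[[0, 0, 0, -0.3, 0, 0, 0], [0, 0, 0, -0.6, 0, 0, 0], [0, 0, 0, -0.9, 0, 0, 0], [0, 0, 0, -1, 0, 0, 0], [0, 0, 0, -1, 0, 0, 0]]]'

```text
t: 13.32
ee_pos: [629.5, 182.5, 72.9]
orientation: [-3.14, 0.001, -1.696]
contact_force: [5.5, -0.5, 1.1]
finger_gap: 15.6
grip_force: 29.9
```

Request:
carry_out --increments '[[[0, 0, 0, -0.3, 0, 0, 0], [0, 0, 0, -0.6, 0, 0, 0], [0, 0, 0, -0.6, 0, 0, 0], [0, 0, 0, -0.6, 0, 0, 0]]]'

```text
t: 13.65
ee_pos: [629.6, 182.5, 72.6]
orientation: [-3.139, 0.001, -1.695]
contact_force: [5.4, 0.1, 2.4]
finger_gap: 15.7
grip_force: 29.9
```

Request:
carry_out --increments '[[[0, 0, 0, -0.3, 0, 0, 0], [0, 0, 0, -0.5, 0, 0, 0], [0, 0, 0, -0.5, 0, 0, 0], [0, 0, 0, -0.5, 0, 0, 0]]]'

```text
t: 13.98
ee_pos: [629.7, 182.5, 72.5]
orientation: [-3.139, 0.001, -1.695]
contact_force: [4.2, 0.3, 6.4]
finger_gap: 15.5
grip_force: 29.9
```

Request:
carry_out --increments '[[[0, 0, 0, -0.3, 0, 0, 0], [0, 0, 0, -0.6, 0, 0, 0], [0, 0, 0, -0.6, 0, 0, 0], [0, 0, 0, -0.6, 0, 0, 0]]]'

```text
t: 14.32
ee_pos: [629.8, 182.5, 72.5]
orientation: [-3.139, 0.001, -1.695]
contact_force: [3.1, -0.6, 9.6]
finger_gap: 15.8
grip_force: 29.9
```

TCP height has stopped at exactly 72.5 while the force rises, so the cartridge is on the floor. Releasing.

Request:
carry_out --increments '[[[0.6, 0, 0, 0, 0, 0, 0], [0.6, 0, 0, 0, 0, 0, 0], [0.6, 0, 0, 0, 0, 0, 0], [0.6, 0, 0, 1, 0, 0, 0], [0.6, 0, 0, 1, 0, 0, 0], [0.6, 0, 0, 1, 0, 0, 0], [0.6, 0, 0, 1, 0, 0, 0], [0.6, 0, 0, 1, 0, 0, 0]]]'

```text
t: 14.98
ee_pos: [628.3, 182.0, 71.7]
orientation: [3.141, -0.0, -1.696]
contact_force: [-0.2, 0.0, 0.3]
finger_gap: 52.1
grip_force: 0.0
```

Request:
carry_out --increments '[[[0.7, 0, 0, 10, 0, 0, 0], [0.7, 0, 0, 30, 0, 0, 0], [0.7, 0, 0, 60, 0, 0, 0], [0.7, 0, 0, 90, 0, 0, 0], [0.7, 0, 0, 110, 0, 0, 0], [1, 0, 0, 120, 0, 0, 0]]]'

```text
t: 15.48
ee_pos: [629.9, 182.5, 196.5]
orientation: [-3.137, 0.003, -1.695]
contact_force: [0.1, 0.4, 0.7]
finger_gap: 64.2
grip_force: 0.0
```

```bash
python3 -c "
from m4 import *
s=manip.state();print(s['ee_pos'],s['orientation'],s['contact_force'])
c=manip.camera('scene')
P=[629.7,182.5,-.125,8]
w=(322,260,434,372);k=500/112
im=cv2.resize(c['color'][w[1]:w[3],w[0]:w[2]],(500,500),interpolation=cv2.INTER_CUBIC)
for b in((44,60,45,60),(16,44,60,94)):
    h=cv2.convexHull(np.float32(project(c,box(*b,P))))[:,0]
    cv2.polylines(im,[np.int32(((h-[w[0],w[1]]+.5)*k)*16)],True,(0,0,255),1,shift=4)
cv2.imwrite('pics/docked.png',im)
S=c;u=project(S,[[630,182,85]])[0];ww=win(u,22);print(fit([(S,ww,mask(S,'orange',ww))],'tab',P,4))
L=(397,250);ww=win(L,20);print(fit([(S,ww,mask(S,'orange',ww))],'tab',[454,139,.35,0],3))
"
```

```text
[629.88572836 182.53908999 196.48379234] [-3.13689431e+00  2.78791855e-03 -1.69541364e+00] [0.07022643 0.36764056 0.65604016]
(array([ 6.30425756e+02,  1.83632168e+02, -1.31654447e-01,  9.31992344e+00]), np.float64(1.8153509470782632))
(array([4.53406974e+02, 1.38650268e+02, 4.02818137e-01, 0.00000000e+00]), np.float64(3.111122947415007))
```

View pics/docked.png

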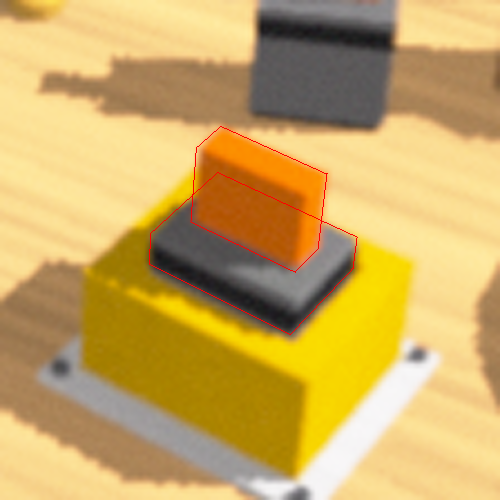

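The cartridge sits home in the yellow dock and is let go. Now the other cartridge, at about (454.2, 138.8).

Request:
carry_out --increments '[[[1, -30, -7.5, 0, 0, 0, 0.08], [1, -65, -16, 0, 0, 0, 0.2], [1, -100, -25, 0, 0, 0, 0.3], [1, -130, -32, 0, 0, 0, 0.4], [1, -155, -38.5, -20, 0, 0, 0.47], [1, -170, -42, -45, 0, 0, 0.485], [1, -175.7, -43.7, -60, 0, 0, 0.485], [1, -175.7, -43.7, -64, 0, 0, 0.485], [1, -175.7, -43.7, -64, 0, 0, 0.485], [1, -175.7, -43.7, -64, 0, 0, 0.485]]]'

```text
t: 16.37
ee_pos: [453.7, 138.8, 128.4]
orientation: [-3.141, -0.0, -1.211]
contact_force: [0.3, 0.9, 0.6]
finger_gap: 87.8
grip_force: 0.0
```

```bash
python3 -c "
from rig import manip
s=manip.state();print(s['ee_pos'].round(2),s['orientation'].round(4),s['contact_force'].round(2),s['finger_gap'])"
```

```text
[453.69 138.76 128.37] [-3.1412e+00 -3.0000e-04 -1.2106e+00] [0.25 0.94 0.64] 87.8413415863884
```

Request:
carry_out --increments '[[[1, 0.5, 0, -12, 0, 0, 0], [1, 0.5, 0, -30, 0, 0, 0], [1, 0.5, 0, -48, 0, 0, 0], [1, 0.5, 0, -58, 0, 0, 0], [1, 0.5, 0, -62, 0, 0, 0], [0.6, 0.5, 0, -63.5, 0, 0, 0], [0.5, 0.5, 0, -63.5, 0, 0, 0], [0.4, 0.5, 0, -63.5, 0, 0, 0], [0, 0.5, 0, -63.5, 0, 0, 0], [0, 0.5, 0, -63.5, 0, 0, 0], [0, 0.5, 0, -63.5, 0, 0, 0], [0, 0.5, 0, -63.5, 0, 0, 0]]]'

```text
t: 17.37
ee_pos: [453.4, 138.5, 64.7]
orientation: [-3.141, 0.0, -1.211]
contact_force: [-0.3, -0.5, -0.3]
finger_gap: 46.8
grip_force: 0.0
```

Request:
carry_out --increments '[[[0, 0, 0, 0, 0, 0, 0], [0, 0, 0, 0, 0, 0, 0], [0, 0, 0, 0, 0, 0, 0], [0, 0, 0, 0, 0, 0, 0], [0, 0, 0, 0, 0, 0, 0], [0, 0, 0, 0, 0, 0, 0], [0, 0, 0, 0, 0, 0, 0], [0, 0, 0, 0, 0, 0, 0], [0, 0, 0, 0, 0, 0, 0]]]'

```text
t: 18.12
ee_pos: [453.5, 138.5, 64.3]
orientation: [-3.141, 0.0, -1.211]
contact_force: [2.1, 0.1, -2.3]
finger_gap: 16.0
grip_force: 30.0
```

Request:
carry_out --increments '[[[0, 0, 0, 0, 0, 0, 0], [0, 0, 0, 5, 0, 0, 0], [0, 0, 0, 10, 0, 0, 0], [0, 0, 0, 15, 0, 0, 0], [0, 0, 0, 20, 0, 0, 0], [0, 0, 0, 21, 0, 0, 0], [0, 0, 0, 21, 0, 0, 0], [0, 0, 0, 21, 0, 0, 0], [0, 0, 0, 21, 0, 0, 0], [0, 0, 0, 21, 0, 0, 0], [0, 0, 0, 21, 0, 0, 0], [0, 0, 0, 21, 0, 0, 0]]]'

```text
t: 19.12
ee_pos: [453.2, 138.3, 85.2]
orientation: [3.141, -0.0, -1.211]
contact_force: [-0.3, -0.2, -6.1]
finger_gap: 15.8
grip_force: 30.0
```

Request:
carry_out --increments '[[[0, 0, 0, 0, 0, 0, 0], [0, 0, 0, 0, 0, 0, 0], [0, 0, 0, 0, 0, 0, 0], [0, 0, 0, 0, 0, 0, 0], [0, 0, 0, 0, 0, 0, 0]]]'

```text
t: 19.53
ee_pos: [453.3, 138.4, 85.4]
orientation: [-3.142, 0.0, -1.211]
contact_force: [-0.3, 0.4, -5.1]
finger_gap: 15.7
grip_force: 30.0
```

```bash
python3 m2.py
```

```text
19.8333 [453.3  138.37  85.37] [-3.1416 -0.     -1.2107] F [-0.3  -0.26 -5.39] tau [ 0.000e+00 -3.879e+01  2.379e+01  5.990e+00  1.000e-02 -0.000e+00] 15.9090582887744
scene tab fit (z fixed) [ 8.289 -8.017 -0.021  0.   ] 50.69411764705882
```

It weighs 5.4 N, so this is the heavy one for the blue dock. Blue estimate: (639.5, −152.9), yaw −0.083.

Request:
carry_out --increments '[[[0, 0, 0, 15, 0, 0, 0], [0, 0, 0, 40, 0, 0, 0], [0, 12, -19, 60, 0, 0, 0], [0, 30, -47, 60, 0, 0, -0.06], [0, 50, -78, 60, 0, 0, -0.14], [0, 70, -109, 60, 0, 0, -0.22], [0, 90, -141, 60, 0, 0, -0.3], [0, 110, -172, 60, 0, 0, -0.38], [0, 130, -203, 60, 0, 0, -0.443], [0, 148, -231, 60, 0, 0, -0.443], [0, 163, -255, 60, 0, 0, -0.443], [0, 174, -272, 60, 0, 0, -0.443]]]'

```text
t: 20.83
ee_pos: [628.1, -136.2, 144.6]
orientation: [3.141, -0.0, -1.655]
contact_force: [0.3, 1.6, -5.9]
finger_gap: 15.7
grip_force: 30.0
```

Request:
carry_out --increments '[[[0, 6, -9, 0, 0, 0, 0], [0, 10, -15.5, 0, 0, 0, 0], [0, 12.2, -19, 0, 0, 0, 0], [0, 12.2, -19.3, 0, 0, 0, 0], [0, 12.2, -19.3, 0, 0, 0, 0], [0, 12.2, -19.3, 0, 0, 0, 0]]]'

```text
t: 21.33
ee_pos: [639.2, -152.0, 145.6]
orientation: [-3.142, 0.0, -1.653]
contact_force: [0.1, 0.7, -5.2]
finger_gap: 16.2
grip_force: 30.0
```

```bash
python3 -c "
from m4 import *
show('pics/aboveb.png',(220,262),[638.9,-153.3,-.085,0])"
```

```text
21.3333 [ 639.15 -152.01  145.56] [-3.1416e+00  2.0000e-04 -1.6529e+00] [ 0.08  0.74 -5.22]
```

View pics/aboveb.png

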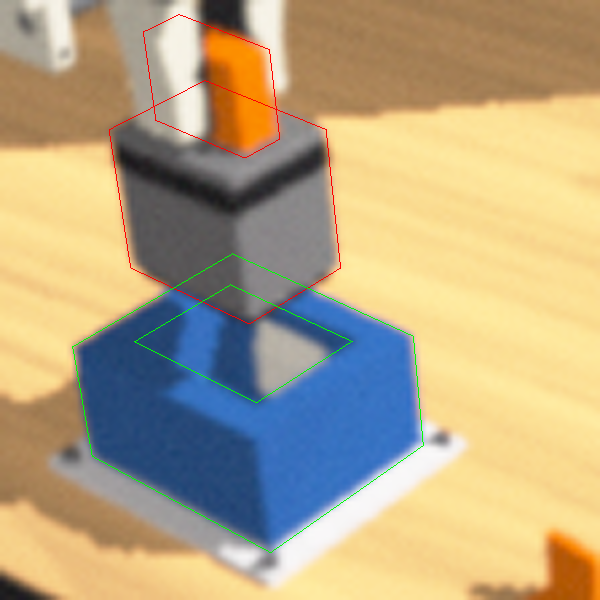

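The cartridge is above the blue well and both models line up with the image. The commanded pose is already on target, so I'll descend.

Request:
carry_out --increments '[[[0, 0, 0, 0, 0, 0, 0], [0, 0, 0, -8, 0, 0, 0], [0, 0, 0, -16, 0, 0, 0], [0, 0, 0, -22, 0, 0, 0], [0, 0, 0, -25, 0, 0, 0], [0, 0, 0, -27, 0, 0, 0], [0, 0, 0, -29, 0, 0, 0], [0, 0, 0, -31, 0, 0, 0], [0, 0, 0, -31, 0, 0, 0]]]'

```text
t: 22.13
ee_pos: [639.4, -153.0, 114.0]
orientation: [3.141, 0.0, -1.654]
contact_force: [0.2, 0.2, -5.1]
finger_gap: 15.9
grip_force: 30.0
```

Request:
carry_out --increments '[[[0, 0, 0, -1, 0, 0, 0], [0, 0, 0, -2, 0, 0, 0], [0, 0, 0, -3, 0, 0, 0], [0, 0, 0, -4, 0, 0, 0], [0, 0, 0, -4, 0, 0, 0], [0, 0, 0, -4, 0, 0, 0]]]'

```text
t: 22.63
ee_pos: [639.4, -152.9, 110.3]
orientation: [3.141, 0.0, -1.654]
contact_force: [-0.8, -1.0, -5.7]
finger_gap: 16.1
grip_force: 30.0
```

Request:
carry_out --increments '[[[0, 0, 0, -1, 0, 0, 0], [0, 0, 0, -2, 0, 0, 0], [0, 0, 0, -3, 0, 0, 0], [0, 0, 0, -4, 0, 0, 0], [0, 0, 0, -5, 0, 0, 0], [0, 0, 0, -6, 0, 0, 0], [0, 0, 0, -6, 0, 0, 0]]]'

```text
t: 23.22
ee_pos: [639.3, -152.9, 104.0]
orientation: [3.141, -0.0, -1.654]
contact_force: [1.2, -0.3, -5.3]
finger_gap: 15.9
grip_force: 30.0
```

Request:
carry_out --increments '[[[0, 0, 0, -1, 0, 0, 0], [0, 0, 0, -2, 0, 0, 0], [0, 0, 0, -3, 0, 0, 0], [0, 0, 0, -4, 0, 0, 0], [0, 0, 0, -5, 0, 0, 0], [0, 0, 0, -6, 0, 0, 0], [0, 0, 0, -7, 0, 0, 0], [0, 0, 0, -8, 0, 0, 0], [0, 0, 0, -8, 0, 0, 0]]]'

```text
t: 23.97
ee_pos: [639.8, -153.0, 96.4]
orientation: [-3.141, -0.0, -1.654]
contact_force: [1.7, -0.5, -5.5]
finger_gap: 15.9
grip_force: 30.0
```

Request:
carry_out --increments '[[[0, 0, 0, -1, 0, 0, 0], [0, 0, 0, -2, 0, 0, 0], [0, 0, 0, -3, 0, 0, 0], [0, 0, 0, -4, 0, 0, 0], [0, 0, 0, -5, 0, 0, 0], [0, 0, 0, -6, 0, 0, 0], [0, 0, 0, -7, 0, 0, 0], [0, 0, 0, -8, 0, 0, 0], [0, 0, 0, -8, 0, 0, 0]]]'

```text
t: 24.72
ee_pos: [640.2, -153.0, 88.3]
orientation: [-3.14, 0.0, -1.654]
contact_force: [2.9, -1.0, -1.0]
finger_gap: 15.9
grip_force: 30.0
```

Request:
carry_out --increments '[[[0, 0, 0, -1, 0, 0, 0], [0, 0, 0, -2, 0, 0, 0], [0, 0, 0, -3, 0, 0, 0], [0, 0, 0, -4, 0, 0, 0], [0, 0, 0, -5, 0, 0, 0], [0, 0, 0, -6, 0, 0, 0], [0, 0, 0, -7, 0, 0, 0], [0, 0, 0, -8, 0, 0, 0], [0, 0, 0, -8, 0, 0, 0]]]'

```text
t: 25.47
ee_pos: [640.0, -152.8, 80.0]
orientation: [-3.141, 0.0, -1.654]
contact_force: [5.1, 0.0, -3.9]
finger_gap: 15.7
grip_force: 30.0
```

Request:
carry_out --increments '[[[0, 0, 0, -1, 0, 0, 0], [0, 0, 0, -2, 0, 0, 0], [0, 0, 0, -3, 0, 0, 0], [0, 0, 0, -4, 0, 0, 0], [0, 0, 0, -5, 0, 0, 0], [0, 0, 0, -6, 0, 0, 0], [0, 0, 0, -6.5, 0, 0, 0], [0, 0, 0, -6.5, 0, 0, 0]]]'

```text
t: 26.13
ee_pos: [640.1, -152.8, 73.7]
orientation: [-3.141, 0.0, -1.654]
contact_force: [5.1, 0.6, -3.8]
finger_gap: 15.5
grip_force: 30.0
```

Request:
carry_out --increments '[[[0, 0, 0, -0.4, 0, 0, 0], [0, 0, 0, -0.8, 0, 0, 0], [0, 0, 0, -1.2, 0, 0, 0], [0, 0, 0, -1.5, 0, 0, 0], [0, 0, 0, -1.5, 0, 0, 0], [0, 0, 0, -1.5, 0, 0, 0]]]'

```text
t: 26.63
ee_pos: [640.1, -152.8, 72.7]
orientation: [-3.14, 0.0, -1.654]
contact_force: [5.7, 0.3, 0.4]
finger_gap: 16.2
grip_force: 30.0
```

Request:
carry_out --increments '[[[0, 0, 0, -0.3, 0, 0, 0], [0, 0, 0, -0.6, 0, 0, 0], [0, 0, 0, -0.6, 0, 0, 0], [0, 0, 0, -0.6, 0, 0, 0]]]'

```text
t: 26.97
ee_pos: [640.2, -152.8, 72.6]
orientation: [-3.14, 0.0, -1.653]
contact_force: [4.6, 2.5, 5.2]
finger_gap: 15.8
grip_force: 30.0
```

Request:
carry_out --increments '[[[0, 0, 0, -0.3, 0, 0, 0], [0, 0, 0, -0.6, 0, 0, 0], [0, 0, 0, -0.6, 0, 0, 0], [0, 0, 0, -0.6, 0, 0, 0]]]'

```text
t: 27.3
ee_pos: [640.2, -152.8, 72.6]
orientation: [-3.14, -0.0, -1.653]
contact_force: [3.2, 3.0, 9.4]
finger_gap: 15.8
grip_force: 30.0
```

On the floor. Release and retreat.

Request:
carry_out --increments '[[[0.6, 0, 0, 0, 0, 0, 0], [0.6, 0, 0, 0, 0, 0, 0], [0.6, 0, 0, 0, 0, 0, 0], [0.6, 0, 0, 1, 0, 0, 0], [0.6, 0, 0, 1, 0, 0, 0], [0.6, 0, 0, 1, 0, 0, 0], [0.6, 0, 0, 1, 0, 0, 0], [0.6, 0, 0, 1, 0, 0, 0]]]'

```text
t: 27.97
ee_pos: [639.3, -153.0, 72.0]
orientation: [3.141, -0.0, -1.654]
contact_force: [1.1, 0.2, -1.0]
finger_gap: 52.0
grip_force: 0.0
```

Request:
carry_out --increments '[[[0.7, 0, 0, 10, 0, 0, 0], [0.7, 0, 0, 30, 0, 0, 0], [0.7, 0, 0, 60, 0, 0, 0], [0.7, 0, 0, 90, 0, 0, 0], [0.7, 0, 0, 115, 0, 0, 0], [0.7, 0, 0, 125, 0, 0, 0], [0.7, 0, 0, 125, 0, 0, 0], [0.7, 0, 0, 125, 0, 0, 0]]]'

```text
t: 28.63
ee_pos: [639.6, -152.8, 198.1]
orientation: [-3.14, 0.001, -1.654]
contact_force: [1.1, -1.1, 0.4]
finger_gap: 61.0
grip_force: 0.0
```

```bash
python3 -c "
from m4 import *
c=manip.camera('scene');cv2.imwrite('pics/end.png',c['color'])
for P in([629.7,182.5,-.125,8],[640.2,-152.8,-.083,8]):
    u=project(c,[[P[0],P[1],85]])[0];ww=win(u,22);print(fit([(c,ww,mask(c,'orange',ww))],'tab',P,4))
s=manip.state();print(s['ee_pos'],s['contact_force'])
"
```

```text
(array([ 6.29839687e+02,  1.83340678e+02, -1.02922041e-01,  8.73528538e+00]), np.float64(1.9191314800337649))
(array([ 6.39988137e+02, -1.53376975e+02, -1.14610127e-01,  7.61237631e+00]), np.float64(4.7593242775046445))
[ 639.01592981 -152.79768445  196.84538132] [-0.44560046  0.4387122  -0.75744479]
```

View pics/end.png

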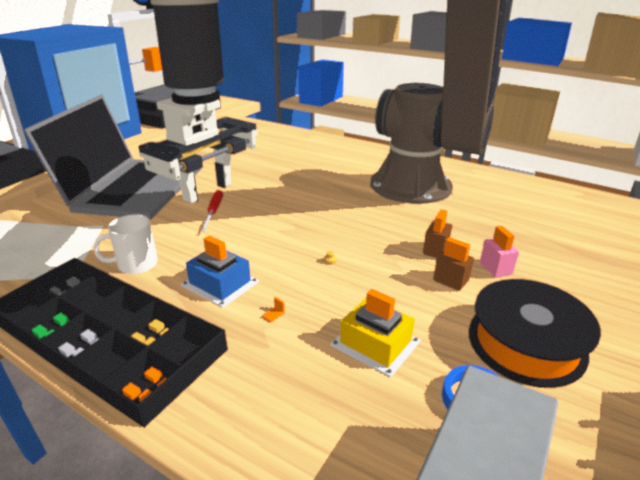

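Both cartridges are seated, at about (217,255) in blue and (379,312) in yellow. The bystanders haven't moved, and the gripper is clear.

```bash
python3 -c "
from rig import manip
print(manip.sign_off())"
```

```text
the job is handed in; nothing more can be done
None
```

I pressed the heavy cartridge (5.4 N) home in the blue dock and the light one (about 2 N) home in the yellow dock, let both go, and handed the job in at about 29 s on the robot clock; the sign-off returned no verdict.

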